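# Fold down the ratchet stock support

### The job

The cutting is done, so fold the stock support on the bench down out of the way. With a fingertip press the thumb pad of its rocker pawl down until the pawl snaps clear of the teeth and stays clear, then push the support arm down past its teeth until it lies on its rubber bumper, and take the hand away. Only press and push: do not force the arm while the pawl is still in the teeth, do not raise it, and leave the other things on the bench where they are.

Things in the scene. Friction and masses are not known exactly. Their poses are not given: they have to be found in the camera images.
- bracket: Grey iron foot, fixed to the bench: plate 345 x 100 x 8 mm (x -140 to +205), cheeks 88 mm high and 46 mm over all at the arm hinge, two posts 136 mm high, 68 mm behind it, for the pawl. Origin on the bench right under the arm hinge; x points along the arm from hinge to rest bar seen from above, y across, z up. A rubber bumper 34 mm high stands at x = +165.
- support_hinge (a point): Axis of the arm hinge, on the middle of the support, 70 mm above the bench. Axis along the bracket's y.
- support_arm (a joint): Turn of the arm, rad: 0 = raised 0.84 rad above level, grows as it goes down (elevation = 0.84 - value), 0.98 = fully down on the bumper, 8 deg below level. Starts at 0.05 to 0.42. Stiff hinge (about 1.3 N m friction): the freed arm stays where left, and wants a push of 5 to 12 N. With the pawl engaged the teeth (0.11 rad apart) let it down by less than one tooth.
- rest_bar (a point): Middle of the steel rest bar across the far end of the arm (28 mm diameter, 140 mm long, lying across the arm), on its axis, 240 mm from the hinge axis.
- support_top (a point): Point on the middle of the arm's upper flat face, 160 mm from the hinge axis along the arm. The arm is a grey rectangular tube 28 mm wide and 20 mm high, its middle line passes through the hinge axis and the rest bar. Its upper face is free from about 30 to 220 mm from the hinge; a fingertip pushing straight down on it may slide along it.
- pawl_pad (a point): Middle of the upper face of the pawl's ribbed steel thumb pad (36 mm along the support, 34 mm across), at the tail of the pawl behind the hinge, on the side away from the arm: 122 mm behind the arm hinge and 145 mm above the bench when engaged. Free pressing direction: straight down.
- pawl (a joint): Turn of the rocker pawl, rad: about 0 to 0.08 = its nose (above the hinge) lies in the teeth of the arm's quadrant, 0.34 = fully free, at its stop. An over-centre spring (balance at 0.17) throws it to either side and keeps it there. Pressing the pad down frees it: about 3 N, the pad going down 18 mm; past about half way it snaps the rest of the way by itself.
- mallet: Loose wooden mallet lying flat, 270 mm long, head 60 x 115 x 70 mm. Bystander; origin on the bench under its middle.
- chisel: Loose wood-handled chisel lying flat, 250 mm long, 28 mm high. Bystander; origin on the bench under its middle.
- block_plane: Loose steel block plane, 160 x 50 mm, 62 mm high. Bystander; origin on the bench under its middle.
- try_square: Loose try square lying flat: dark wooden stock 115 mm, steel blade 180 mm, 24 mm high. Bystander; origin on the bench by the stock side's middle line.
- offcut: Loose timber offcut, 85 x 45 x 45 mm. Bystander; origin on the bench under its middle.
- mug: Loose white mug, 80 mm across, 90 mm high. Bystander; origin on the bench under its middle.
- glue_bottle: Loose standing glue bottle, 60 mm across, 165 mm high. Bystander; origin on the bench under its middle.

How it is judged:
On the way, in this order (a step that is already met when the one before it is completed fails the run):
1. the pawl is pressed free of the teeth while the support arm is still up (value of joint pawl above 0.25 rad and value of joint support_arm below 0.6 rad), for 0.2 s.
2. the support arm is pushed down onto its bumper (value of joint support_arm above 0.94 rad), for 0.2 s.
At the end, for the whole second after the job is handed in: The support arm lies on its bumper (joint above 0.94 of 0.98 rad) at rest with its pawl still free of the teeth (above 0.25 of 0.34 rad), and every loose thing is within 30 mm of where it stood (value of joint support_arm above 0.94 rad and value of joint pawl above 0.25 rad and velocity of joint support_arm between -0.05 and 0.05 rad/s and distance of each of mallet, chisel, block_plane, try_square, offcut, mug, glue_bottle from where it was at the start of the episode below 0.03 m); the robot touches nothing.
It fails at once if the support arm is forced (more than 45 N) while the pawl is in the teeth (value of joint pawl below 0.15 rad and contact force between any of the fingers, the arm and support_arm above 45 N).
It fails at once if the support arm is lifted, or dragged over its teeth, with the pawl engaged (bar moved more than 50 mm) (value of joint pawl below 0.15 rad and value of joint support_arm below 0.9 rad and distance of rest_bar from where it was at the start of the episode above 0.05 m).
It fails at once if the support arm is raised to the top of its swing (value of joint support_arm below 0.02 rad).
It fails at once if a loose thing is lifted, carried or knocked (more than 30 mm) (distance of any of mallet, chisel, block_plane, try_square, offcut, mug, glue_bottle from where it was at the start of the episode above 0.03 m).
It also fails if it takes over 48 s, if anything falls off the work surface, if the arm or the gripper's body presses on something with over 40 N, if the wrist force passes 120 N, or if a joint passes its speed limit or range.

### The arm

A 7-joint arm with a two-finger parallel gripper is mounted at the origin on the work surface. World frame = base frame: x ahead of the robot, y to its left, z up, the work surface at z = 0. Lengths are in m, angles in rad, forces in N, time in s.
With the tool pointing down it reaches from about 0.4 to 0.85 m from the base axis. Payload 10.4 kg.
Tool frame: the origin (TCP) lies at the very end of the fingers, on their centre line; the grasp point (between the pads) lies manip.hold_point_z behind it (manip.hold_point_z is the distance from the TCP to the grasp point, in m); z points along the fingers, y is the direction in which the jaws open and shut (so a half turn about z gives the same grasp; the last joint's range is limited). The gripper opens to 85 mm and grips with 20 to 120 N. Pads are 22 mm wide; open, the fingers measure 114 mm over their backs; the gripper's body (76 mm by 85 mm) begins 54 mm behind the grasp point. The pads swing forward as they close: fully open they stand 13 mm farther back than shut.
Start: joints at [-1.365, 0.332, -0.065, 1.46, 0.022, 1.35, -0.088], TCP at [0.142, 0.609, 0.231] pointing down, gripper open.
Joint ranges: [-2.6, 2.6], [-0.5, 2.12], [-1.47, 1.34], [0.16, 2.42], [-1.27, 4.41], [0.06, 2.06], [-2.6, 2.6]. Speed limits (rad/s): [2.22, 2.22, 2.79, 2.79, 3.14, 3.14, 3.14].

### API

Orientations are given as a unit quaternion [x, y, z, w].
In Python, from workcell import manip gives the robot as it stands.
- The arm moves only by the tool jog_arm, never from a script. Its arguments are lists of equal length, an entry for each row: "translation": the shift along the world's x, y, z in mm, a list of three; "turn": the turn about the world's z in degrees. In form: {"translation": [[x, y, z], ...], "turn": [turn, ...]}. A call has 1 to 12 rows; each row is the pose to reach, as a shift and turn from the pose measured when the call began; what a row does not reach only later rows make up. A row lasts 1/12 s, in which the tool goes at most 41.7 mm and 7.16 degrees, less where a joint would pass 70% of its speed; a pose out of reach is approached as far as the arm can. A call with a gripper value outside its range is refused whole. "grip" is the finger opening in mm, from 0 to 85.4, set as the call begins (left out, the last holds). The fingers move at their own pace and stop on an object; "grip_force" is the grip in N (left out, the last holds). Time passes only in rows, so rows that repeat a pose let the fingers close. It gives the time, the measured TCP pose, the force and the opening at its end, in the units of the state.
- manip.get_obs(): the state, without advancing time (a new reading comes with each control period).
- manip.camera(name): name is "scene" or "side" or "wrist"; returns a dict with "frame" (400x640x3 uint8, red, green, blue), "mtx" (3x3 intrinsics, pixels), "pose" (4x4, takes a point from camera to world coordinates). Camera axes: x right, y down, z forward; pixel columns grow to the right and rows downward; lengths in m; the calibration is good to about 2 mm. The wrist camera is an equidistant fisheye: a pixel r from the principal point sees the ray r / f radians off the axis. A picture is of the moment at which its call begins. There is no depth.
- manip.hand_in(): hands the job in, once; it reports no verdict.
Trained networks look in a picture, given as the dict that the camera call returned (one of the last four; its "shot" number tells which), for a name from the list of things; names that differ only in an ending like _2 or _b are one class to them, and where a whole thing is asked for, a point or a joint stands for the part that bears it (a point fixed in the world has none). Each returns a list of dicts, best first, with "confidence" (0 to 1); they miss things now and then, are a little off and sometimes report something else, mostly with a low value. They report only what shows in the picture. A call takes as long as a camera call.
- manip.outline_of(picture, label): "mask" (400x640 bool, what is visible of it) and "extent" ([left, top, right, bottom] in pixels, round what is visible of it).
- manip.pinpoint(picture, label): "at" ([column, row] in pixels: a listed point, or the origin of a listed thing).
The state is a dict: "clock": time; "joint_pos": joint angles; "joint_velocities": joint speeds; "tau": joint torques, N m; "position": TCP position; "ee_rot": TCP orientation; "ft_force": force on the tool from outside, world axes, zero at the start; "torque": the same for the moment, N m; "grip_width": opening from 0.0 (shut) to 1.0 (fully open).
Only numpy, scipy, OpenCV 4.12 (cv2) and the standard library are available. Lean on these libraries where they do the work, as an engineer would, in place of code of your own. Each camera call takes 0.05 s, during which the arm holds its last target. There are 200 camera calls.

## Working session

There is one attempt and no reset: what is moved stays moved. The work goes in short steps, Python scripts to look and compute and a tool call to move; the robot and the scene stay as the last step left them, time stands still between calls to the robot, and variables do not carry over. Pictures are saved under pics/ and viewed, about 8 in all and at most 12, crops included, and the job is handed in when it is done.

Besides the shell and the picture viewer there is one more tool, called after "Request:" by a JSON object that holds its "name" and its "arguments". jog_arm: Moves the arm, as the interface text tells. Its arguments: {"type":"object","properties":{"translation":{"type":"array"},"turn":{"type":"array"},"grip":{"type":"number"},"grip_force":{"type":"number"}},"required":["translation","turn"]}

```bash
mkdir -p pics
cat > h.py <<'E'
from workcell import manip
import numpy as np, cv2
def ray(p,px):
    K=np.array(p["mtx"]);T=np.array(p["pose"]);d=np.linalg.inv(K)@[px[0],px[1],1.]
    d=T[:3,:3]@d;return T[:3,3],d/np.linalg.norm(d)
def tri(rs):
    A=np.zeros((3,3));b=np.zeros(3)
    for o,d in rs:
        P=np.eye(3)-np.outer(d,d);A+=P;b+=P@o
    x=np.linalg.solve(A,b)
    return x,[float(np.linalg.norm((np.eye(3)-np.outer(d,d))@(x-o))) for o,d in rs]
def save(p,n): cv2.imwrite(f"pics/{n}.png",p["frame"][:,:,::-1])
E
python3 - <<'E'
from h import *
s=manip.camera("scene");v=manip.camera("side")
save(s,"scene0");save(v,"side0")
for p in ["pawl_pad","support_hinge","rest_bar","support_top","bracket"]:
    a=manip.pinpoint(s,p);b=manip.pinpoint(v,p)
    print(p,[(np.round(x["at"]),round(x["confidence"],2)) for x in a[:2]],[(np.round(x["at"]),round(x["confidence"],2)) for x in b[:2]])
    if a and b:
        x,e=tri([ray(s,a[0]["at"]),ray(v,b[0]["at"])]);print("  ",x.round(4),np.round(e,4))
for p in ["mallet","chisel","block_plane","try_square","offcut","mug","glue_bottle"]:
    a=manip.pinpoint(s,p)
    if a:
        o,d=ray(s,a[0]["at"]);print(p,(o-d*o[2]/d[2]).round(3),round(a[0]["confidence"],2))
o=manip.get_obs();print(o["position"],o["ee_rot"],o["clock"],manip.hold_point_z)
E
```

```text
pawl_pad [(array([258., 204.]), 0.68)] [(array([310., 258.]), 0.65)]
   [ 0.5234 -0.234   0.1426] [0.0087 0.0087]
support_hinge [(array([293., 216.]), 0.69)] [(array([310., 240.]), 0.7), (array([258., 238.]), 0.65)]
   [ 0.5243 -0.1124  0.0753] [0.0018 0.0018]
rest_bar [(array([348., 176.]), 0.62)] [(array([289., 169.]), 0.74)]
   [0.4592 0.107  0.181 ] [0.0015 0.0015]
support_top [(array([331., 188.]), 0.7)] [(array([293., 194.]), 0.98)]
   [0.4718 0.0359 0.14  ] [0.0047 0.0047]
bracket [(array([294., 223.]), 0.72), (array([451., 225.]), 0.72)] [(array([302., 258.]), 0.57)]
   [ 0.4952 -0.1159  0.0048] [0.0082 0.0082]
chisel [ 0.371 -0.032  0.   ] 0.54
block_plane [ 0.662 -0.255  0.   ] 0.88
try_square [0.603 0.481 0.   ] 0.81
offcut [ 0.385 -0.246  0.   ] 0.79
mug [0.334 0.404 0.   ] 0.88
glue_bottle [ 0.418 -0.469  0.   ] 0.81
[0.14174342 0.60874372 0.23135823] [1.14144042e-01 9.93464209e-01 6.04963564e-05 6.31490709e-06] 0.95 0.0187
```

View pics/scene0.png

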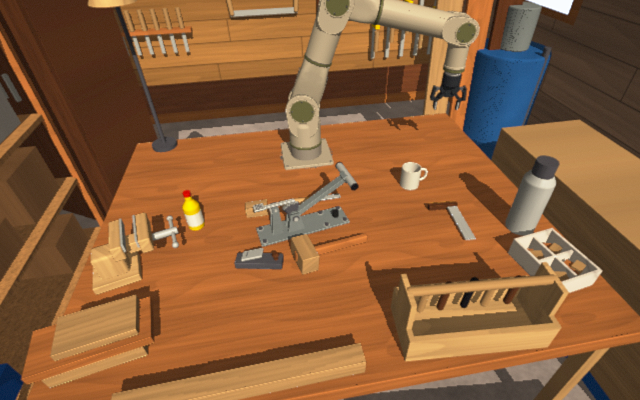

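View pics/side0.png

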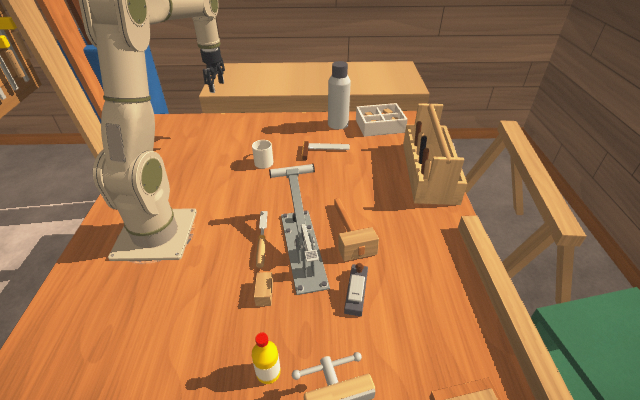

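The scene view shows the support with its pawl pad at about (258,204) and its rest bar at (348,176). The mallet, plane, chisel and offcut lie close beside it. In the side view the pad is around (310,256) and the bar at (292,171). I'll go in high and take a closer look with the wrist camera.

Request:
{"name": "jog_arm", "arguments": {"translation": [[30,-20,20],[60,-40,40],[90,-65,60],[115,-95,80],[140,-125,100],[165,-155,110],[190,-185,120],[215,-215,120],[240,-245,120],[265,-275,120],[285,-305,120],[300,-335,120]], "turn": [0,0,0,0,0,0,0,0,0,0,0,0], "grip": 0}}

```text
clock: 1.95
position: [0.4432, 0.2716, 0.3514]
ee_rot: [0.115, 0.993, 0.0, 0.0]
ft_force: [0.6, -0.1, 0.1]
grip_width: -0.002
```

Request:
{"name": "jog_arm", "arguments": {"translation": [[7,-40,0],[14,-80,0],[21,-120,0],[28,-160,0],[35,-200,0],[42,-240,0],[49,-280,0],[56,-320,0],[63,-360,0],[70,-400,0],[75,-430,0],[75,-430,0]], "turn": [0,0,0,0,0,0,0,0,0,0,0,0]}}

```text
clock: 2.95
position: [0.5172, -0.1654, 0.3516]
ee_rot: [0.119, 0.993, -0.001, 0.001]
ft_force: [0.4, -0.8, -0.8]
grip_width: -0.001
```

```bash
cat >> h.py <<'E'
def wray(p,px):
    K=np.array(p["mtx"]);T=np.array(p["pose"]);u=(np.array(px)-K[:2,2])/[K[0,0],K[1,1]];t=np.linalg.norm(u)
    d=np.append(np.sin(t)*u/max(t,1e-9),np.cos(t));return T[:3,3],T[:3,:3]@d
def look(names,n=None,cams=("scene","side","wrist")):
    ps={c:manip.camera(c) for c in cams}
    if n:
        for c in cams: save(ps[c],n+c)
    for m in names:
        rs=[];px=[]
        for c in cams:
            a=manip.pinpoint(ps[c],m)
            if a: rs.append((wray if c=="wrist" else ray)(ps[c],a[0]["at"]));px.append((c,np.round(a[0]["at"],1).tolist(),round(a[0]["confidence"],2)))
        print(m,px)
        if len(rs)>1:
            x,e=tri(rs);print("   ",x.round(4),np.round(e,4))
E
python3 - <<'E'
from h import *
look(["pawl_pad","support_hinge","rest_bar","support_top"],"b")
o=manip.get_obs();print(o["position"],o["ee_rot"],o["clock"],o["ft_force"],o["grip_width"])
E
```

```text
pawl_pad [('scene', [336.4, 253.3], 0.57), ('side', [309.9, 253.9], 0.6), ('wrist', [260.1, 197.8], 0.61)]
    [ 0.5733 -0.1144  0.0067] [0.1584 0.0488 0.1461]
support_hinge [('scene', [293.0, 211.8], 0.75), ('side', [304.9, 239.7], 0.93), ('wrist', [350.4, 148.7], 0.63)]
    [ 0.5082 -0.1106  0.0787] [0.0032 0.0045 0.0022]
rest_bar [('scene', [349.3, 178.4], 0.91), ('side', [291.3, 168.8], 0.66), ('wrist', [518.8, 95.9], 0.81)]
    [0.4689 0.1052 0.177 ] [0.0025 0.0068 0.007 ]
support_top [('scene', [327.9, 186.2], 0.83), ('side', [300.2, 190.4], 0.64), ('wrist', [460.9, 113.1], 0.93)]
    [0.488  0.0222 0.1617] [0.0039 0.0092 0.0079]
[ 0.51814128 -0.1583139   0.35140245] [1.14719660e-01 9.93397876e-01 1.06695054e-04 2.19681655e-04] 3.7 [-0.57770715  0.08286251  0.49263959] -0.004795320422689182
```

View pics/bwrist.png

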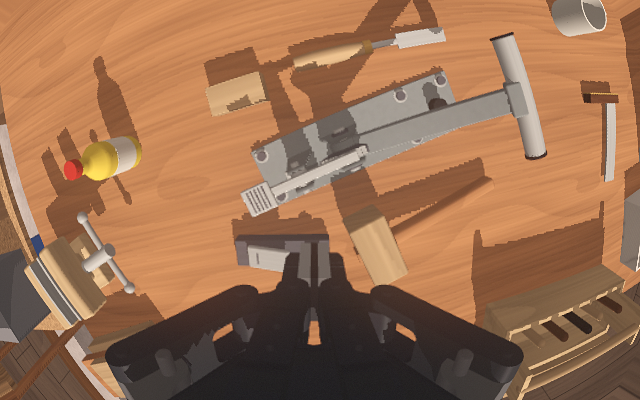

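The wrist view shows the ribbed pad clearly at (259,199), the arm axis running to the bar at (518,96), and the plane and mallet on the robot's far side. The scene detection of the pad was wrong (it hit the mallet), so I'll intersect the wrist rays with the known heights.

Run:
```python
from h import *
w=manip.camera("wrist");s=manip.camera("side");sc=manip.camera("scene")
for m,z in [("pawl_pad",.145),("support_hinge",.07),("rest_bar",.178)]:
    for c,p,f in(("w",w,wray),("side",s,ray),("scene",sc,ray)):
        a=manip.pinpoint(p,m)
        for q in a[:2]:
            o,d=f(p,q["at"]);print(m,c,np.round(q["at"]),round(q["confidence"],2),(o+d*(z-o[2])/d[2]).round(4))
for px in [(252,149+5),(443,72),(262,154),(258,215),(477,182)]:
    o,d=wray(w,px);print(px,(o+d*(.008-o[2])/d[2]).round(3))
for px in [(259,199),(244,192),(268,184),(277,205),(252,215)]:
    o,d=wray(w,px);print(px,(o+d*(.145-o[2])/d[2]).round(4))
```

```text
pawl_pad w [259. 199.] 0.69 [ 0.5313 -0.2302  0.145 ]
pawl_pad side [311. 254.] 0.74 [ 0.5317 -0.2326  0.145 ]
pawl_pad scene [256. 205.] 0.67 [ 0.5199 -0.236   0.145 ]
support_hinge w [346. 150.] 0.79 [ 0.5094 -0.1124  0.07  ]
support_hinge side [308. 240.] 0.97 [ 0.5211 -0.109   0.07  ]
support_hinge scene [290. 215.] 0.82 [ 0.5089 -0.1231  0.07  ]
rest_bar w [520.  98.] 0.89 [0.4708 0.098  0.178 ]
rest_bar side [290. 169.] 0.59 [0.463  0.1155 0.178 ]
rest_bar scene [349. 176.] 0.65 [0.4561 0.1102 0.178 ]
(252, 154) [ 0.49  -0.255  0.008]
(443, 72) [0.424 0.078 0.008]
(262, 154) [ 0.494 -0.239  0.008]
(258, 215) [ 0.592 -0.274  0.008]
(477, 182) [0.621 0.113 0.008]
(259, 199) [ 0.5312 -0.23    0.145 ]
(244, 192) [ 0.5187 -0.2453  0.145 ]
(268, 184) [ 0.5161 -0.2146  0.145 ]
(277, 205) [ 0.5433 -0.211   0.145 ]
(252, 215) [ 0.5486 -0.2441  0.145 ]
```

Request:
{"name": "jog_arm", "arguments": {"translation": [[3,-20,-10],[6,-40,-30],[10,-60,-60],[14,-77,-90],[14,-77,-115],[14,-77,-140],[14,-77,-160],[14,-77,-175],[14,-77,-183],[14,-77,-186],[14,-77,-186],[14,-77,-186]], "turn": [4,8,12,16,20,24,24,24,24,24,24,24]}}

```text
clock: 5.3
position: [0.5326, -0.2356, 0.1663]
ee_rot: [-0.094, 0.996, -0.0, 0.001]
ft_force: [0.0, 0.5, 0.2]
grip_width: -0.003
```

Run:
```python
from h import *
w=manip.camera("wrist");s=manip.camera("side")
cv2.imwrite("pics/c.png",np.hstack([cv2.resize(w["frame"][100:400,120:520],(400,300)),cv2.resize(s["frame"][160:310,220:420],(400,300))])[:,:,::-1])
o=manip.get_obs();print(o["position"],o["ee_rot"],o["ft_force"])
```

```text
[ 0.53272908 -0.23563252  0.16648228] [-9.42763970e-02  9.95545557e-01 -1.54344046e-04  9.90738473e-04] [ 0.7770656  -0.08905556  0.80773899]
```

View pics/c.png

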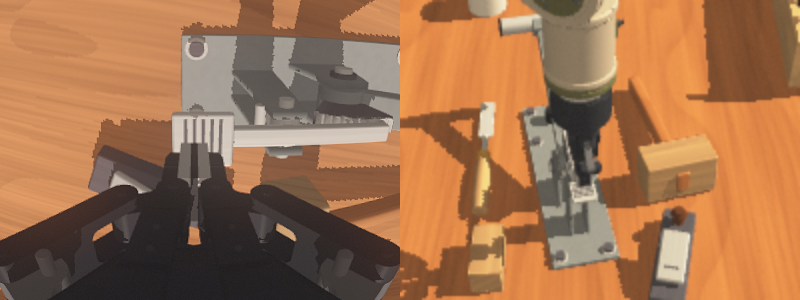

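The tip is over the pad's far part in the wrist view (pad at crop (203,138)). I'll check the offset before pressing.

Run:
```python
from h import *
for c,f in(("wrist",wray),("side",ray)):
    w=manip.camera(c)
    for q in manip.pinpoint(w,"pawl_pad")[:1]:
        o,d=f(w,q["at"]);print(c,np.round(q["at"]),q["confidence"],(o+d*(.145-o[2])/d[2]).round(4))
    if c=="wrist":
        for px in[(292,212),(355,212),(354,265),(293,250)]:
            o,d=f(w,px);print(px,(o+d*(.145-o[2])/d[2]).round(4))
```

```text
wrist [324. 240.] 0.86 [ 0.5299 -0.2318  0.145 ]
(292, 212) [ 0.5164 -0.253   0.145 ]
(355, 212) [ 0.5099 -0.2184  0.145 ]
(354, 265) [ 0.5429 -0.2111  0.145 ]
(293, 250) [ 0.5396 -0.2487  0.145 ]
side [311. 255.] 0.43 [ 0.5307 -0.2333  0.145 ]
```

Request:
{"name": "jog_arm", "arguments": {"translation": [[-3,0,-6],[-3,0,-12],[-3,0,-16],[-3,0,-20],[-3,0,-24],[-3,0,-27],[-3,0,-30],[-3,0,-33],[-3,0,-36],[-3,0,-38],[-3,0,-39],[-3,0,-39]], "turn": [0,0,0,0,0,0,0,0,0,0,0,0]}}

```text
clock: 6.6
position: [0.5296, -0.2352, 0.1281]
ee_rot: [-0.094, 0.996, 0.001, 0.001]
ft_force: [-6.0, 3.6, 13.7]
grip_width: 0.003
```

The 14 N reading at 17 mm of travel suggests the pawl is on its stop. I'll lift off and check.

Request:
{"name": "jog_arm", "arguments": {"translation": [[0,0,5],[0,0,15],[0,0,35],[0,0,65],[0,0,100],[0,0,135],[0,0,150],[0,0,150]], "turn": [0,0,0,0,0,0,0,0]}}

```text
clock: 7.27
position: [0.531, -0.2362, 0.2827]
ee_rot: [-0.094, 0.996, -0.001, 0.004]
ft_force: [0.6, 0.4, -0.1]
grip_width: -0.001
```

Run:
```python
from h import *
w=manip.camera("wrist");s=manip.camera("scene")
cv2.imwrite("pics/d.png",np.hstack([cv2.resize(w["frame"][70:370,120:520],(400,300)),cv2.resize(s["frame"][150:270,230:390],(400,300))])[:,:,::-1])
for m in["pawl_pad","rest_bar","support_top"]:
    r=[];
    for p,f in((w,wray),(s,ray)):
        a=manip.pinpoint(p,m)
        if a:r.append(f(p,a[0]["at"]));print(m,np.round(a[0]["at"]),round(a[0]["confidence"],2))
    if len(r)>1:print(tri(r))
o=manip.get_obs();print(o["position"],o["ft_force"])
```

```text
pawl_pad [316. 184.] 0.65
pawl_pad [260. 208.] 0.65
(array([ 0.52707354, -0.22991076,  0.13584022]), [0.006425645298983711, 0.006425645298983693])
rest_bar [603. 206.] 0.83
rest_bar [348. 174.] 0.88
(array([0.46915744, 0.09953138, 0.18973264]), [0.005569642584457643, 0.005569642584457644])
support_top [550. 191.] 0.91
support_top [327. 188.] 0.79
(array([0.47865792, 0.02327517, 0.15165639]), [0.0015168807921127376, 0.0015168807921126855])
[ 0.52926086 -0.23507853  0.2771678 ] [-0.36977719 -0.36568106 -0.51824158]
```

View pics/d.png

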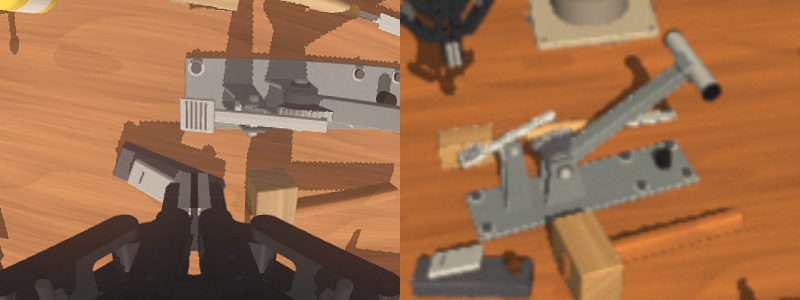

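The pawl is free: its nose (scene crop (550,115)) is raised clear of the quadrant and the pad stays down with nothing touching it. Next I'll move over the arm, about 150 mm out from the hinge.

Request:
{"name": "jog_arm", "arguments": {"translation": [[-4,20,10],[-9,50,15],[-15,80,15],[-21,115,15],[-28,150,15],[-34,185,10],[-41,220,0],[-46,250,-15],[-50,265,-35],[-50,270,-55],[-50,270,-65],[-50,270,-67]], "turn": [0,0,0,0,0,0,0,0,0,0,0,0]}}

```text
clock: 8.67
position: [0.4782, 0.0345, 0.2083]
ee_rot: [-0.094, 0.996, 0.0, -0.001]
ft_force: [-0.2, -1.0, 0.6]
grip_width: 0.001
```

Run:
```python
from h import *
w=manip.camera("wrist");save(w,"e")
for m,z in(("support_top",.15),("rest_bar",.178)):
    for q in manip.pinpoint(w,m)[:1]:
        o,d=wray(w,q["at"]);print(m,np.round(q["at"]),q["confidence"],(o+d*(z-o[2])/d[2]).round(4))
o=manip.get_obs();print(o["position"],o["ft_force"])
```

```text
support_top [107. 258.] 0.68 [ 0.5478 -0.1361  0.15  ]
rest_bar [411. 245.] 0.77 [0.473  0.0944 0.178 ]
[0.47978771 0.03393254 0.21094346] [ 0.41294026 -0.40966894  0.06153335]
```

View pics/e.png

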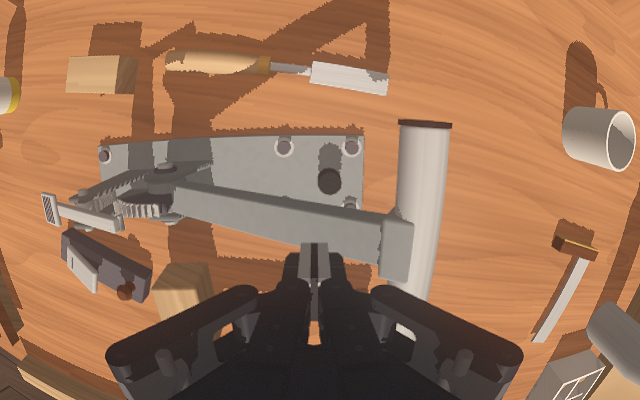

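The wrist view shows the arm passing ahead of the fingertip (arm at column 316, rows about 203 to 247). I'll check how far to the side it lies.

Run:
```python
from h import *
w=manip.camera("wrist")
T=np.array(w["pose"]);print(T[:3,3])
for z in(.145,.152,.16):
  for px in[(316,203),(316,208),(316,240),(316,247)]:
    o,d=wray(w,px);print(z,px,(o+d*(z-o[2])/d[2]).round(4))
cv2.imwrite("pics/f.png",cv2.resize(w["frame"][180:280,240:400],(800,500),interpolation=cv2.INTER_CUBIC)[:,:,::-1])
```

```text
[0.40580397 0.0177795  0.35251391]
0.145 (316, 203) [0.4695 0.0317 0.145 ]
0.145 (316, 208) [0.4731 0.0324 0.145 ]
0.145 (316, 240) [0.4974 0.037  0.145 ]
0.145 (316, 247) [0.503  0.0381 0.145 ]
0.152 (316, 203) [0.4673 0.0313 0.152 ]
0.152 (316, 208) [0.4708 0.0319 0.152 ]
0.152 (316, 240) [0.4943 0.0364 0.152 ]
0.152 (316, 247) [0.4997 0.0374 0.152 ]
0.16 (316, 203) [0.4649 0.0307 0.16  ]
0.16 (316, 208) [0.4682 0.0314 0.16  ]
0.16 (316, 240) [0.4908 0.0357 0.16  ]
0.16 (316, 247) [0.496  0.0366 0.16  ]
```

View pics/f.png

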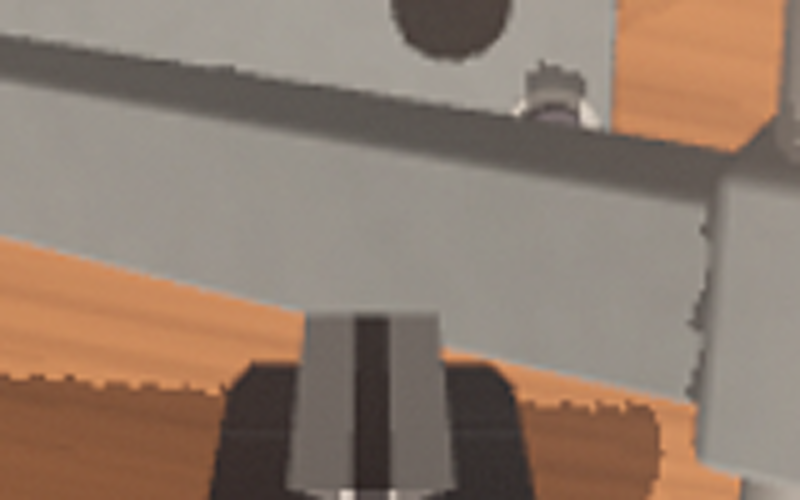

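The top face spans x from 0.4715 to 0.499 at the tip's y, so its middle is at 0.485. I'll shift 5 mm in x and push down.

Request:
{"name": "jog_arm", "arguments": {"translation": [[3,0,-15],[5,0,-30],[5,0,-42],[5,0,-50],[5,0,-55],[5,0,-59],[5,0,-63],[5,0,-67],[5,0,-71],[5,0,-75],[5,0,-79],[5,0,-83]], "turn": [0,0,0,0,0,0,0,0,0,0,0,0]}}

```text
clock: 9.87
position: [0.485, 0.0342, 0.128]
ee_rot: [-0.094, 0.996, 0.001, 0.001]
ft_force: [-0.0, 1.5, 4.6]
grip_width: -0.003
```

Request:
{"name": "jog_arm", "arguments": {"translation": [[0,0,-5],[0,0,-10],[0,0,-15],[0,0,-20],[0,0,-25],[0,0,-30],[0,0,-35],[0,0,-40],[0,0,-45],[0,0,-50],[0,0,-55],[0,0,-60]], "turn": [0,0,0,0,0,0,0,0,0,0,0,0]}}

```text
clock: 10.87
position: [0.4849, 0.0344, 0.0674]
ee_rot: [-0.094, 0.996, 0.001, 0.001]
ft_force: [-0.7, 3.9, 4.2]
grip_width: -0.004
```

Request:
{"name": "jog_arm", "arguments": {"translation": [[0,0,-3],[0,0,-6],[0,0,-8],[0,0,-10],[0,0,-12],[0,0,-12],[0,0,-12]], "turn": [0,0,0,0,0,0,0]}}

```text
clock: 11.45
position: [0.4854, 0.034, 0.0591]
ee_rot: [-0.093, 0.996, 0.002, 0.001]
ft_force: [-24.5, -1.5, 61.3]
grip_width: 0.0
```

It stopped at z = 0.059 under 61 N, which is the height I expected for the arm on its bumper. I'll lift away and look.

Request:
{"name": "jog_arm", "arguments": {"translation": [[0,0,5],[0,0,15],[0,0,35],[0,0,70],[0,0,105],[0,0,140],[0,0,175],[0,0,205],[0,0,220],[0,0,220]], "turn": [0,0,0,0,0,0,0,0,0,0]}}

```text
clock: 12.28
position: [0.4868, 0.0335, 0.2825]
ee_rot: [-0.093, 0.996, 0.002, 0.003]
ft_force: [-0.3, 0.5, -0.2]
grip_width: 0.0
```

Run:
```python
from h import *
s=manip.camera("scene");v=manip.camera("side");w=manip.camera("wrist")
cv2.imwrite("pics/g.png",np.hstack([cv2.resize(s["frame"][150:270,230:390],(400,300)),cv2.resize(w["frame"],(400,250))[:250] if 0 else cv2.resize(w["frame"][50:350,40:440],(400,300))])[:,:,::-1])
for m in["rest_bar","support_top","pawl_pad"]:
    r=[]
    for p,f in((s,ray),(v,ray),(w,wray)):
        a=manip.pinpoint(p,m)
        if a:r.append(f(p,a[0]["at"]));print(m,np.round(a[0]["at"]),round(a[0]["confidence"],2))
    if len(r)>1:print(tri(r))
for p in ["mallet","chisel","block_plane","try_square","offcut","mug","glue_bottle"]:
    a=manip.pinpoint(s,p)
    if a:
        o,d=ray(s,a[0]["at"]);print(p,(o-d*o[2]/d[2]).round(3),round(a[0]["confidence"],2))
o=manip.get_obs();print(o["position"],o["ft_force"],o["clock"])
```

```text
rest_bar [356. 207.] 0.64
rest_bar [294. 199.] 0.66
rest_bar [385. 163.] 0.61
(array([0.46473237, 0.13120236, 0.0273433 ]), [0.006251994403173065, 0.002860436649355063, 0.00819334103690767])
support_top [335. 206.] 0.8
support_top [296. 210.] 0.66
support_top [327. 168.] 0.94
(array([0.47746388, 0.04961334, 0.05603837]), [0.005367718141864001, 0.0037931077797784727, 0.0021409846934147513])
pawl_pad [258. 214.] 0.61
pawl_pad [310. 261.] 0.72
pawl_pad [ 88. 186.] 0.65
(array([ 0.53135529, -0.23409871,  0.11844137]), [0.005185985666313529, 0.004734690016423959, 0.004121361215366947])
mallet [0.653 0.018 0.   ] 0.56
chisel [ 0.365 -0.027  0.   ] 0.78
block_plane [ 0.663 -0.25   0.   ] 0.56
try_square [0.607 0.471 0.   ] 0.85
offcut [ 0.392 -0.25   0.   ] 0.72
mug [ 0.323  0.412 -0.   ] 0.64
glue_bottle [ 0.423 -0.485  0.   ] 0.9
[0.48541449 0.0340224  0.27910609] [-0.28332106  0.54884744  0.40821289] 13.2333
```

View pics/g.png

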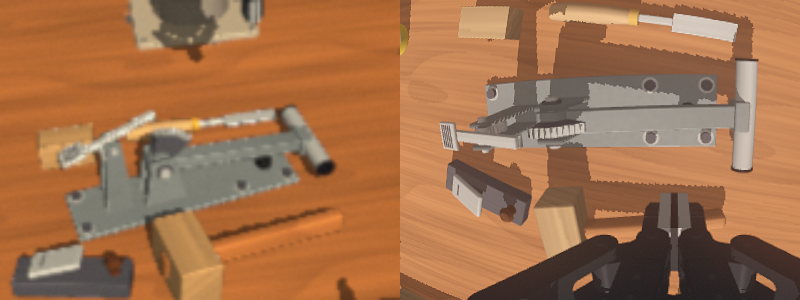

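The arm lies down at bumper height, the pawl is still tilted clear with its pad down, and the bystanders look unmoved. I'll hand in.

```bash
python3 -c "
from workcell import manip
print(manip.hand_in())"
```

```text
the job is handed in; nothing more can be done
None
```

The support is folded down onto its bumper with the pawl clear of the teeth. I handed the job in at about 13 s; no verdict is reported.

- **Pawl:** I pressed the thumb pad down 17 mm with the closed fingertip, reaching 14 N at the stop. It stayed free after I lifted off and was still free in the last pictures, with the pad at about z = 0.118 m against 0.145 m when engaged.
- **Arm:** I pushed it straight down about 150 mm from the hinge, with about 5 N while it moved. It stopped with the fingertip at z = 0.059 m, where the bumper should stop it, with 61 N at the end. That force came only after the pawl was free.
- **Last check:** The top of the arm measured z = 0.056 m, against 0.058 m expected. The hand was about 0.28 m up, touching nothing.
- **Loose things:** All bystanders with a start reading were found within about 17 mm of it, which is about the detection noise. The mallet had no start reading, so I compared it only by eye, and it looked unmoved.
- **Readings that disagreed:** One early pad detection landed on the mallet, and one arm-top detection was wrong. I ignored both and used the wrist camera instead. The rest bar read about 10 mm lower than it should, with up to 8 mm of disagreement between cameras.

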